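# Put the label printer back to work after a roll change

### The job

The specimen-label printer has just had a new roll put in and its lid is still ajar. Using light touches only, press the lid fully shut, then press the raised end of the power rocker right down to switch the printer on, then tap the long feed key right down and let it spring up again. Keep to that order, take care not to press the round pause key, do not raise the lid any further, and leave the other things on the desk where they are.

Things in the scene. Friction and masses are not known exactly. Their poses are not given: they have to be found in the camera images.
- printer: grey desktop label printer, 250 mm deep (own x, front to back), 220 wide (own y, to the left for one facing its front), 150 high lid shut; fixed. Origin: centre of underside. Its front 77 mm is a level ledge 105 mm above the desk; in a row there, at own x -90 mm: rocker (own y +66), and feed and pause keys (own y -2 and -72; which is where varies). Behind the ledge: roll bay under the lid
- lid (a joint): lid angle, rad: 0 fully shut, grows as it opens (starts 0.18 to 0.42, limit 0.7). Flat grey panel 160 mm long, 220 wide, hinged at the printer's back (hinge line own x +113 mm, 128 mm above the desk), front edge free. A stiff hinge holds it where it is left; 2 to 5 N downward near the front edge closes it, onto a sprung stop that gives about 1 mm per 4 N
- lid_edge (a point): point on the upper face of the lid, mid-width, 20 mm behind its front edge, a good place to push; it is 141 mm from the hinge line and 150 mm above the desk when the lid is shut. Its frame turns with the lid
- power_rocker (a joint): rocker angle, rad: 0 off, 0.30 on. Black rocker switch, 24 mm wide, 48 mm long across the ledge (printer's own y); two flat halves meet in a shallow valley. Off: the outer half (own +y) stands up at 0.30 rad, the other lies level; on: the reverse. Stiff: about 2 N on the raised end tips it, and it stays where it is left; press until it stops
- rocker_on_end (a point): middle of the upper face of the rocker's outer half, the end that stands raised at the start and is pressed to switch on; 12.5 mm from the pivot, about 117 mm above the desk when off, sinking about 4 mm when on (the tip of that end sinks about 7 mm)
- feed_unit: feed key with its flat grey surround (24 x 46 mm, 2 mm thick); origin on the ledge, 105 mm above the desk, under the key's centre; axes as the printer's
- feed_key (a joint): travel of the feed key, m: 0 up, 0.006 right down; a spring lifts it again. About 1.5 N starts it and 6 N holds it right down
- feed_top (a point): centre of the upper face of the feed key, a black oblong key 40 mm long (across the ledge) and 18 mm wide; 115.5 mm above the desk when up, its face 10.5 mm above the ledge; z up
- pause_key (a joint): travel of the pause key, m: 0 up, 0.006 down; to be left alone
- pause_top (a point): centre of the upper face of the pause key, a black round key 19 mm across, as high as the feed key and 70 mm from it
- tube: standing specimen tube with red cap, 31 mm across the cap, 90 mm high, in front of the printer; origin centre of its underside; leave alone
- tube_rack: white rack 70 x 100 mm with five capped tubes, 98 mm high, beside the printer; origin centre of its underside; leave alone
- spare_roll: spare roll of labels standing on its end, 80 mm across, 60 mm high, beside the printer; origin centre of its underside; leave alone
- pump_bottle: clear hand-gel bottle with white pump, 68 mm across, 182 mm high; origin centre of its underside; leave alone
- scanner: hand-held barcode scanner lying on its side, 180 x 72 mm, 40 mm high; origin under its middle; leave alone
- card_reader: flat white card reader, 150 x 105 mm, 28 mm high; origin centre of its underside; leave alone
- mouse: black computer mouse, 105 x 62 mm, 26 mm high; origin centre of its underside; leave alone

How it is judged:
By the outcome, as a careful person would: the job done as asked, in the order asked, and still so for the second after the job is handed in, with the robot touching nothing.
It also fails if it takes over 42 s, if anything falls off the work surface, if the arm or the gripper's body presses on something with over 40 N, if the wrist force passes 120 N, or if a joint passes its speed limit or range.

### The arm

A 6-joint arm with a two-finger parallel gripper is mounted at the origin on the work surface. World frame = base frame: x ahead of the robot, y to its left, z up, the work surface at z = 0. Lengths are in mm, angles in rad, forces in N, time in s.
With the tool pointing down it reaches from about 350 to 875 mm from the base axis. Payload 4.2 kg.
Tool frame: the origin (TCP) lies at the very end of the fingers, on their centre line; the grasp point (between the pads) lies 19 mm behind it; z points along the fingers, y is the direction in which the jaws open and shut (so a half turn about z gives the same grasp; the last joint's range is limited). The gripper opens to 85 mm and grips with 20 to 120 N. Pads are 22 mm wide; open, the fingers measure 114 mm over their backs; the gripper's body (76 mm by 85 mm) begins 54 mm behind the grasp point. The pads swing forward as they close: fully open they stand 13 mm farther back than shut.
Start: joints at [1.607, 0.385, 0.008, 0, -1.194, -0.259], TCP at [138.069, 609.538, 231.312] pointing down, gripper open.
Joint ranges: [-3.14, 3.14], [-1.21, 2.06], [-1.07, 1.41], [-3.16, 2.05], [-2.99, -0.16], [-3.1, 3.1]. Speed limits (rad/s): [2.79, 2.79, 3.14, 3.14, 3.14, 3.14].

### API

Orientations are given as a unit quaternion [x, y, z, w].
In Python, from bench import arm gives the robot as it stands.
- The arm moves only by the tool apply_moves, never from a script. Its argument "plan" is one flat list of numbers, 5 for each row, row after row: the gripper's target within -1 to 1 (shut at 1, half-way at 0, fully open at -1), then the shift along the world's x, y, z in m, then the turn about the world's z in degrees. A call has 1 to 8 rows; each row is the pose to reach, as a shift and turn from the pose commanded when the call began; what a row does not reach only later rows make up. A row lasts 1/12 s, in which the tool goes at most 41.7 mm and 7.16 degrees, less where a joint would pass 70% of its speed; a pose out of reach is approached as far as the arm can. A call with a gripper value outside its range is refused whole. The fingers move at their own pace and stop on an object; the grip force is fixed at half the most. Time passes only in rows, so rows that repeat a pose let the fingers close. It gives the time, the measured TCP pose, the force and the opening at its end, in the units of the state.
- arm.read_state(): the state, without advancing time (a new reading comes with each control period).
- arm.get_image(name): name is "scene" or "top" or "wrist"; returns a dict with "color" (480x640x3 uint8, red, green, blue), "range_z" (480x640 float32, mm along the optical axis (not along the pixel's ray), 0 where there is no reading), "camera_matrix" (3x3 intrinsics, pixels), "camera_from_world" (4x4, takes a point from world to camera coordinates); the wrist camera has in their place "mount" (4x4, takes a point from camera to tool coordinates, whose origin is the TCP and whose axes are the flange's). Camera axes: x right, y down, z forward; pixel columns grow to the right and rows downward; lengths in mm; the calibration is good to about 2 mm. The wrist camera is an equidistant fisheye: a pixel r from the principal point sees the ray r / f radians off the axis. A picture is of the moment at which its call begins: read the wrist's pose just before it.
- arm.job_done(): hands the job in, once; it reports no verdict.
The state is a dict: "clock": time; "joints": joint angles; "joint_vel": joint speeds; "joint_efforts": joint torques, N m; "position": TCP position; "ee_rot": TCP orientation; "contact_force": force on the tool from outside, world axes, zero at the start; "wrist_torque": the same for the moment, N m; "gripper_width": finger opening in mm.
Only numpy, scipy, OpenCV 4.12 (cv2) and the standard library are available. Lean on these libraries where they do the work, as an engineer would, in place of code of your own. Each camera call takes 0.05 s, during which the arm holds its last target.

## Working session

There is one attempt and no reset: what is moved stays moved. The work goes in short steps, Python scripts to look and compute and a tool call to move; the robot and the scene stay as the last step left them, time stands still between calls to the robot, and variables do not carry over. Pictures are saved under pics/ and viewed, and the job is handed in when it is done.

Besides the shell and the picture viewer there is one more tool, called after ">>>" as a command line: name --argument value ..., lists and objects as JSON in quotes. apply_moves: Moves the arm, as the interface text tells. Its arguments: {"type":"object","properties":{"plan":{"type":"array","items":{"type":"number"}}},"required":["plan"]}

```bash
ls; mkdir -p pics
cat > h.py <<'E'
import numpy as np, cv2
from bench import arm
def snap(n,tag):
    im=arm.get_image(n); cv2.imwrite(f'pics/{tag}.png',cv2.cvtColor(im['color'],cv2.COLOR_RGB2BGR)); np.savez(f'{tag}.npz',**im); return im
E
python3 - <<'E'
from h import *
print(arm.read_state())
for n in('scene','top'):
    im=snap(n,n+'0'); print(im['camera_matrix'],im['camera_from_world'])
E
```

```text
pics
{'clock': 0.0, 'joints': array([ 1.60657430e+00,  3.85568409e-01,  6.64429471e-03, -5.47196264e-04,
       -1.19400548e+00, -2.58598507e-01]), 'joint_vel': array([-0.00177375, -0.00034595,  0.00074106,  0.00035201,  0.00023443,
        0.00045682]), 'joint_efforts': array([-4.27756404e-04, -3.92293739e+01,  1.88399398e+01,  4.18603197e+00,
       -4.64806959e-03,  5.60996966e-06]), 'position': array([137.95312447, 608.98671073, 230.21450961]), 'ee_rot': array([ 9.93788468e-01, -1.11280179e-01, -9.51185567e-05,  1.09239441e-03]), 'contact_force': array([ 0.3167247 ,  0.30869922, -0.34679283]), 'wrist_torque': array([0.04712553, 0.03978859, 0.02008397]), 'gripper_width': 85.28083677585656}
[[605.75310709   0.         319.96015443]
 [  0.         605.75310709 246.89047315]
 [  0.           0.           1.        ]] [[ 3.97760100e-01  9.17481269e-01 -3.87596238e-03 -2.18790598e+02]
 [ 5.95652612e-01 -2.61444735e-01 -7.59502875e-01 -2.53468047e+02]
 [-6.97843011e-01  2.99791213e-01 -6.50492398e-01  1.96903396e+03]
 [ 0.00000000e+00  0.00000000e+00  0.00000000e+00  1.00000000e+00]]
[[500.47393046   0.         316.86674764]
 [  0.         500.47393046 246.36109533]
 [  0.           0.           1.        ]] [[ 2.77802824e-02 -9.99600613e-01  5.18365911e-03 -2.37253108e+01]
 [-9.82093497e-01 -2.82596431e-02 -1.86262596e-01  5.70607422e+02]
 [ 1.86334694e-01  8.35896316e-05 -9.82486323e-01  1.17889880e+03]
 [ 0.00000000e+00  0.00000000e+00  0.00000000e+00  1.00000000e+00]]
```

View pics/scene0.png

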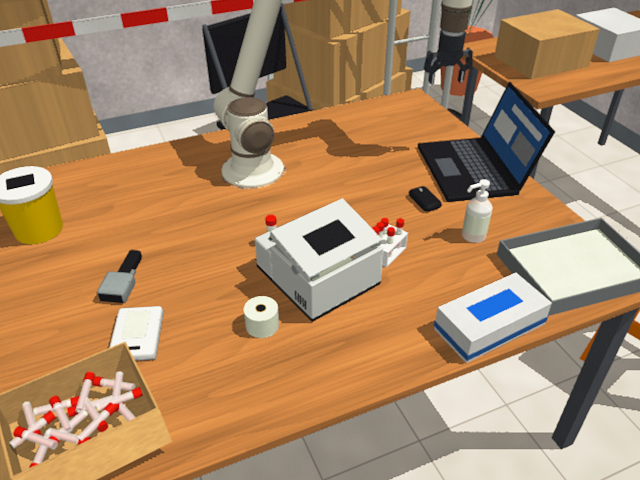

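View pics/top0.png

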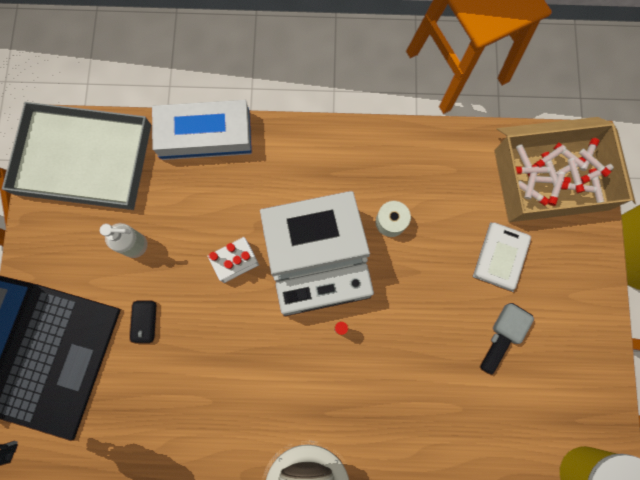

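The top view shows the printer at about (320,255), its front facing the robot. On the ledge from the left are the rocker (297,295), the feed key (326,289) and the round pause key (355,283). The tube is just in front at (341,328).

```bash
cat >> h.py <<'E'
def cloud(im):
    K=im['camera_matrix'];T=im['camera_from_world'];z=im['range_z'].astype(float)
    v,u=np.mgrid[:480,:640]
    p=np.stack([(u-K[0,2])/K[0,0]*z,(v-K[1,2])/K[1,1]*z,z],-1)
    return (p-T[:3,3])@T[:3,:3]
def ray(im,uv,h):
    K=im['camera_matrix'];T=im['camera_from_world'];uv=np.atleast_2d(uv).astype(float)
    d=np.c_[(uv-K[:2,2])/[K[0,0],K[1,1]],np.ones(len(uv))]@T[:3,:3]
    c=-T[:3,:3].T@T[:3,3]
    return c+d*((h-c[2])/d[:,2])[:,None]
E
python3 - <<'E'
from h import *
im=dict(np.load('top0.npz'));P=cloud(im);c=im['color'].astype(int)
cr=im['color'][180:340,230:420]
cv2.imwrite('pics/crop0.png',cv2.cvtColor(cv2.resize(cr,(760,640)[:2],interpolation=cv2.INTER_CUBIC),cv2.COLOR_RGB2BGR)[:600])
for uv in [(297,295),(326,289),(355,283),(341,328),(312,300),(340,295),(268,210),(355,200),(280,265),(360,255),(315,240),(395,217),(235,260)]:
    print(uv,P[uv[1],uv[0]].round(1), im['color'][uv[1],uv[0]])
# dark blobs on the ledge
m=((c.max(2)<70)&(P[...,2]>95)&(P[...,2]<130)).astype(np.uint8)
m[:250]=0;m[320:]=0;m[:,:260]=0;m[:,385:]=0
n,l,s,ce=cv2.connectedComponentsWithStats(m)
for i in range(1,n):
    if s[i,4]>15: print(s[i],ce[i],ray(im,ce[i],115.5).round(1),P[l==i].mean(0).round(1))
# ledge plane region
L=(abs(P[...,2]-105)<4)&(P[...,0]>300)&(P[...,0]<700)&(abs(P[...,1])<200)&(c.min(2)>100)
L[:255]=0
pts=P[L][:,:2].astype(np.float32);print(len(pts),cv2.minAreaRect(pts),cv2.boxPoints(cv2.minAreaRect(pts)))
print(np.median(P[L][:,2]))
E
```

```text
(297, 295) [444.5  34.8 115.7] [38 36 40]
(326, 289) [460.1 -31.4 116. ] [36 36 39]
(355, 283) [476.3 -98.2 112. ] [37 35 38]
(341, 328) [373.3 -69.   87.2] [202  39  29]
(312, 300) [4.350e+02 2.000e-01 1.033e+02] [199 199 191]
(340, 295) [448.3 -64.4 104.6] [199 199 191]
(268, 210) [634.7 107.1 149.3] [196 196 188]
(355, 200) [ 707.9 -104.1   -1. ] [169 148 130]
(280, 265) [503.   71.8 181.6] [198 198 190]
(360, 255) [ 530.6 -103.   179.6] [153 154 147]
(315, 240) [562.4  -3.  174.4] [65 64 61]
(395, 217) [ 650.6 -199.9   55.6] [32 30 33]
(235, 260) [524.6 184.7  96.6] [205  44  34]
[352 280   7   7  41] [355.14634146 282.85365854] [[476.2 -98.2 115.5]] [476.2 -98.2 116.2]
[318 285  17   9 116] [325.69827586 289.00862069] [[460.1 -30.7 115.5]] [460.1 -30.7 115.2]
[284 288  27  16 293] [296.70648464 295.14675768] [[444.1  35.5 115.5]] [444.4  35.5 112.8]
2256 ((464.18304443359375, 25.152053833007812), (328.37066650390625, 123.72993469238281), 88.79154968261719) [[ 398.8692  -137.69203]
 [ 522.5716  -140.30147]
 [ 529.4969   187.99614]
 [ 405.7945   190.60558]]
104.93382334134239
```

View pics/crop0.png

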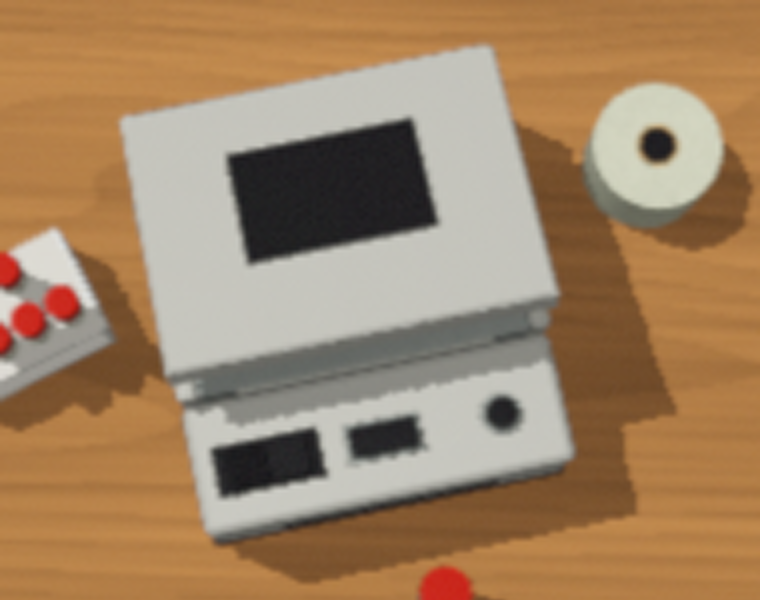

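```bash
cat >> h.py <<'E'
yaw=np.arctan2(32.1,133.7);X=np.array([np.cos(yaw),np.sin(yaw)]);Y=np.array([-X[1],X[0]])
O=np.array([460.1,-30.7])+90*X+2*Y
def own(P): d=P[...,:2]-O; return np.stack([d@X,d@Y,P[...,2]],-1)
def world(a,b): return O+a*X+b*Y
def lid(n,im):
    Q=own(cloud(im)); m=(Q[...,0]>-20)&(Q[...,0]<100)&(abs(Q[...,1])<95)&(Q[...,2]>142)&(Q[...,2]<230)
    q=Q[m]; A=np.c_[q[:,:2],np.ones(len(q))]; w=np.ones(len(q),bool)
    for _ in range(4):
        k=np.linalg.lstsq(A[w],q[w,2],rcond=None)[0]; r=q[:,2]-A@k; w=abs(r)<3
    t=np.arctan(-k[0]); x=113-141*np.cos(t)-22*np.sin(t)
    print(n,'lid angle',t.round(3),'tilt y',k[1].round(3),'n',w.sum(),'edge pt',world(x,0).round(1),(k@[x,0,1]).round(1), 'front z',(k@[x-20,0,1]).round(1))
E
python3 - <<'E'
from h import *
print(np.degrees(yaw),O)
for n in('scene','top'): lid(n,dict(np.load(n+'0.npz')))
for n,a,b in [('rocker end',-90,79),('rocker press',-90,81),('feed',-90,-2),('pause',-90,-72),('lidpush',-28,0)]: print(n,world(a,b).round(1))
im=dict(np.load('scene0.npz'))
Q=own(cloud(im)); 
m=(Q[...,2]>30)&(Q[...,2]<120)&(Q[...,0]>126-12)&(Q[...,0]<140)&(abs(Q[...,1])<100); print('back x',np.median(Q[m][:,0]))
m=(Q[...,2]>30)&(Q[...,2]<100)&(Q[...,1]<-100)&(Q[...,1]>-125)&(abs(Q[...,0])<100); print('side y',np.median(Q[m][:,1]))
E
```

```text
13.500595585628114 [547.14616349  -7.74427257]
scene lid angle 0.205 tilt y 0.001 n 2349 edge pt [518.4 -14.6] 181.2 front z 185.4
top lid angle 0.207 tilt y -0.0 n 3601 edge pt [518.4 -14.6] 181.2 front z 185.4
rocker end [441.2  48.1]
rocker press [440.7  50. ]
feed [460.1 -30.7]
pause [476.4 -98.8]
lidpush [519.9 -14.3]
back x 125.62350744905942
side y -110.47981747967998
```

>>> apply_moves --plan '[1, 0.021, -0.034, 0.01, -6, 1, 0.042, -0.069, 0.02, -12, 1, 0.063, -0.104, 0.02, -18, 1, 0.084, -0.138, 0.02, -24, 1, 0.106, -0.173, 0.02, -30, 1, 0.127, -0.208, 0.02, -36, 1, 0.148, -0.242, 0.02, -42, 1, 0.17, -0.277, 0.02, -48]'

```text
clock: 0.77
position: [308.4, 330.5, 251.1]
ee_rot: [0.862, -0.508, -0.0, 0.0]
contact_force: [1.0, 0.4, 0.4]
gripper_width: -0.2
```

>>> apply_moves --plan '[1, 0.021, -0.034, 0, -6, 1, 0.042, -0.069, 0, -12, 1, 0.063, -0.104, 0, -15.7, 1, 0.084, -0.138, 0, -15.7, 1, 0.106, -0.173, 0, -15.7, 1, 0.127, -0.208, 0, -15.7, 1, 0.148, -0.242, 0, -15.7, 1, 0.17, -0.277, 0, -15.7]'

```text
clock: 1.43
position: [478.3, 53.5, 251.2]
ee_rot: [0.786, -0.619, -0.0, -0.0]
contact_force: [0.8, 0.3, 1.0]
gripper_width: -0.1
```

>>> apply_moves --plan '[1, 0.014, -0.023, 0, 0, 1, 0.028, -0.045, 0, 0, 1, 0.042, -0.068, 0, 0, 1, 0.042, -0.068, -0.02, 0, 1, 0.042, -0.068, -0.035, 0, 1, 0.042, -0.068, -0.05, 0, 1, 0.042, -0.068, -0.06, 0, 1, 0.042, -0.068, -0.06, 0]'

```text
clock: 2.1
position: [518.4, -12.8, 188.7]
ee_rot: [0.785, -0.619, -0.002, 0.002]
contact_force: [-0.1, 0.7, 0.1]
gripper_width: 0.3
```

Run:
```python
from h import *
s=arm.read_state();print(s['position'],s['contact_force'])
im=snap('scene','scene1')
cv2.imwrite('pics/c1.png',cv2.cvtColor(cv2.resize(im['color'][160:340,220:440],(800,600)[:2]),cv2.COLOR_RGB2BGR))
```

```text
[518.37404937 -12.77727216 188.72429388] [-0.07714921  0.67945072  0.13943407]
```

View pics/c1.png

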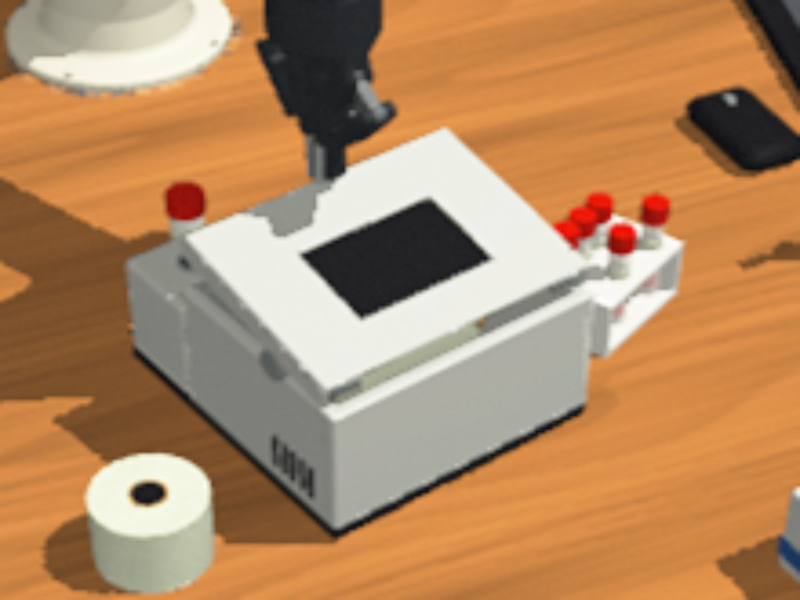

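The closed fingertips stand just above the lid near its front edge, at crop pixel (325,178).

>>> apply_moves --plan '[1, 0, 0, -0.004, 0, 1, 0, 0, -0.008, 0, 1, 0, 0, -0.012, 0, 1, 0, 0, -0.016, 0, 1, 0, 0, -0.02, 0, 1, 0, 0, -0.024, 0, 1, 0, 0, -0.027, 0, 1, 0, 0, -0.03, 0]'

```text
clock: 2.82
position: [519.8, -12.6, 161.0]
ee_rot: [0.785, -0.619, -0.0, 0.0]
contact_force: [-2.9, 0.4, 3.1]
gripper_width: -0.4
```

Contact, with about 3 N upward. I'll continue gently.

>>> apply_moves --plan '[1, 0, 0, -0.003, 0, 1, 0, 0, -0.006, 0, 1, 0, 0, -0.008, 0, 1, 0, 0, -0.01, 0, 1, 0, 0, -0.01, 0, 1, 0, 0, -0.01, 0]'

```text
clock: 3.32
position: [520.4, -12.3, 151.1]
ee_rot: [0.786, -0.619, 0.0, -0.0]
contact_force: [-0.8, -0.3, 1.2]
gripper_width: 0.0
```

>>> apply_moves --plan '[1, 0, 0, -0.0015, 0, 1, 0, 0, -0.003, 0, 1, 0, 0, -0.003, 0, 1, 0, 0, -0.003, 0]'

```text
clock: 3.65
position: [520.5, -12.3, 148.9]
ee_rot: [0.786, -0.619, 0.0, -0.0]
contact_force: [-2.1, 0.1, 5.1]
gripper_width: -0.0
```

>>> apply_moves --plan '[1, 0, 0, -0.001, 0, 1, 0, 0, -0.002, 0, 1, 0, 0, -0.002, 0, 1, 0, 0, -0.002, 0]'

```text
clock: 3.98
position: [520.4, -12.4, 147.7]
ee_rot: [0.786, -0.619, 0.001, -0.0]
contact_force: [-3.5, -0.3, 8.6]
gripper_width: 0.3
```

The stop is reached, since the stiffness matches about 1 mm per 4 N. I'll lift and check.

>>> apply_moves --plan '[1, 0, 0, -0.001, 0, 1, 0, 0, -0.001, 0, 1, 0, 0, 0.005, 0, 1, 0, 0, 0.02, 0, 1, 0, 0, 0.045, 0, 1, -0.01, 0.012, 0.055, 0, 1, -0.03, 0.035, 0.055, 0, 1, -0.055, 0.055, 0.055, 0]'

```text
clock: 4.65
position: [466.1, 43.5, 201.7]
ee_rot: [0.785, -0.62, 0.001, -0.001]
contact_force: [-0.5, 1.1, 0.2]
gripper_width: -0.0
```

Run:
```python
from h import *
s=arm.read_state();print(s['position'],s['contact_force'])
for n in('scene','top'): lid(n,snap(n,n+'2'))
im=dict(np.load('top2.npz'))
cv2.imwrite('pics/c2.png',cv2.cvtColor(cv2.resize(im['color'][180:340,230:420],(760,600)),cv2.COLOR_RGB2BGR))
```

```text
[466.11846936  43.54742375 201.71235378] [-0.46056132  1.14912824  0.19820193]
scene lid angle -0.002 tilt y 0.001 n 2094 edge pt [520.  -14.3] 150.4 front z 150.4
top lid angle 0.003 tilt y 0.004 n 2626 edge pt [519.9 -14.3] 150.6 front z 150.7
```

View pics/c2.png

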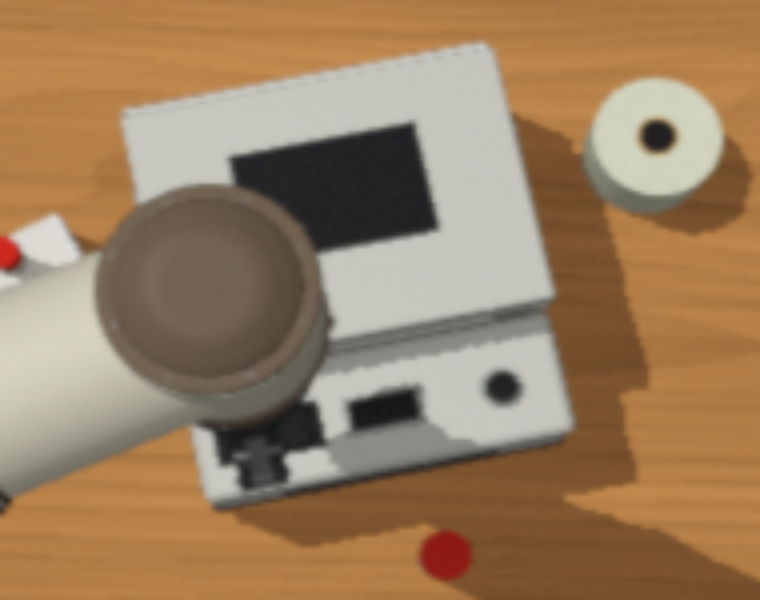

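The lid is shut: both views give an angle of about 0. Its front edge lies flat, and the rocker is at crop pixel (270,430). Next I'll go above the rocker's raised outer half.

>>> apply_moves --plan '[1, -0.025, 0.006, 0, 0, 1, -0.025, 0.006, -0.025, 0, 1, -0.025, 0.006, -0.05, 0, 1, -0.025, 0.006, -0.068, 0, 1, -0.025, 0.006, -0.073, 0, 1, -0.025, 0.006, -0.073, 0]'

```text
clock: 5.25
position: [439.7, 48.1, 127.1]
ee_rot: [0.785, -0.619, -0.001, 0.001]
contact_force: [-0.6, -0.4, 0.8]
gripper_width: 0.1
```

Run:
```python
from h import *
s=arm.read_state();print(s['position'],own(s['position']),s['contact_force'])
im=snap('wrist','w3')
cv2.imwrite('pics/w3c.png',cv2.cvtColor(im['color'],cv2.COLOR_RGB2BGR))
```

```text
[439.71065576  48.12397922 127.06620707] [-91.42404632  79.40587909 127.06620707] [-0.62497771 -0.37168942  0.82296608]
```

View pics/w3.png

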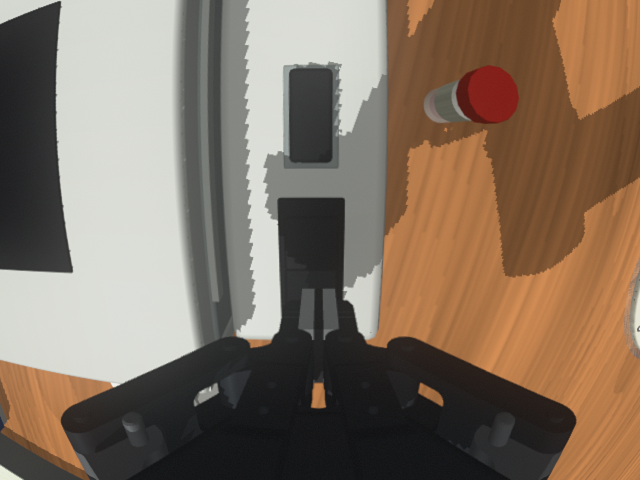

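The wrist view shows the fingertips at (318,295) over the rocker's outer half, centred on it. The feed key (311,115) is well clear.

>>> apply_moves --plan '[1, 0.0005, 0.002, -0.003, 0, 1, 0.0005, 0.002, -0.006, 0, 1, 0.0005, 0.002, -0.009, 0, 1, 0.0005, 0.002, -0.011, 0, 1, 0.0005, 0.002, -0.012, 0, 1, 0.0005, 0.002, -0.012, 0]'

```text
clock: 5.8
position: [441.1, 50.8, 116.6]
ee_rot: [0.786, -0.619, 0.0, -0.001]
contact_force: [0.9, 0.9, 1.3]
gripper_width: 0.1
```

>>> apply_moves --plan '[1, 0, 0, -0.0015, 0, 1, 0, 0, -0.003, 0, 1, 0, 0, -0.004, 0, 1, 0, 0, -0.004, 0]'

```text
clock: 6.13
position: [441.0, 50.9, 113.0]
ee_rot: [0.786, -0.619, 0.0, -0.0]
contact_force: [-1.7, 2.0, 7.4]
gripper_width: 0.0
```

>>> apply_moves --plan '[1, 0, 0, -0.001, 0, 1, 0, 0, -0.002, 0, 1, 0, 0, -0.002, 0, 1, 0, 0, -0.002, 0]'

```text
clock: 6.47
position: [441.1, 50.9, 112.8]
ee_rot: [0.786, -0.618, 0.001, -0.001]
contact_force: [-7.7, 2.3, 20.1]
gripper_width: 0.1
```

That is a hard stop, with 20 N and no further travel. I'll lift and look.

>>> apply_moves --plan '[1, 0, 0, 0.008, 0, 1, 0, 0, 0.03, 0, 1, 0, 0, 0.045, 0, 1, 0.009, -0.038, 0.045, 0, 1, 0.019, -0.079, 0.045, 0, 1, 0.019, -0.079, 0.03, 0, 1, 0.019, -0.079, 0.024, 0, 1, 0.019, -0.079, 0.024, 0]'

```text
clock: 7.13
position: [457.6, -29.3, 132.3]
ee_rot: [0.785, -0.62, -0.002, 0.002]
contact_force: [0.0, 0.4, -0.2]
gripper_width: 0.2
```

Run:
```python
from h import *
s=arm.read_state();print(s['position'],own(s['position']),s['contact_force'])
im=snap('wrist','w4')
im=snap('top','t4');P=own(cloud(im))
for y in (80,75,70,66,62,57,52,46):
    m=(abs(P[...,0]+90)<9)&(abs(P[...,1]-y)<3)&(P[...,2]<130); print(y,m.sum(),np.median(P[m][:,2]) if m.any() else None)
```

```text
[457.56311441 -29.2907495  132.30190286] [-9.21377878e+01 -3.74407972e-02  1.32301903e+02] [ 0.04650076  0.4003038  -0.17085648]
80 0 None
75 0 None
70 0 None
66 0 None
62 0 None
57 0 None
52 0 None
46 0 None
```

View pics/w4.png

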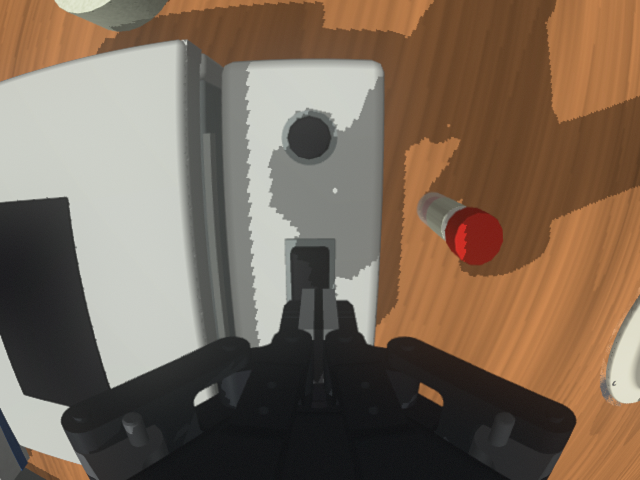

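The wrist view shows the fingers at the feed key (310,270), with the pause key (309,137) clear. The rocker is hidden, so before feeding I'll back off to its far side to check it.

>>> apply_moves --plan '[1, 0, 0, 0.04, 0, 1, -0.009, 0.038, 0.04, 0, 1, -0.019, 0.077, 0.04, 0, 1, -0.028, 0.115, 0.04, 0, 1, -0.03, 0.125, 0.04, 0, 1, -0.03, 0.125, 0.04, 0]'

```text
clock: 7.73
position: [429.2, 99.7, 175.1]
ee_rot: [0.788, -0.616, 0.0, -0.001]
contact_force: [0.2, 0.2, -0.5]
gripper_width: 0.1
```

Run:
```python
from h import *
from scipy.spatial.transform import Rotation as R
s=arm.read_state();im=snap('wrist','w5')
K=im['camera_matrix'];z=im['range_z'].astype(float);v,u=np.mgrid[:480,:640]
a=(u-K[0,2])/K[0,0];b=(v-K[1,2])/K[1,1];r=np.hypot(a,b)+1e-9
d=np.stack([a*np.tan(r)/r,b*np.tan(r)/r,np.ones_like(r)],-1)*z[...,None]
M=im['mount'];t=d@M[:3,:3].T+M[:3,3]
W=t@R.from_quat(s['ee_rot']).as_matrix().T+s['position']
P=own(W);P[r>1.3]=np.nan
for y in (88,84,80,75,70,66,62,57,52,48,44,0,-2):
    m=(abs(P[...,0]+90)<6)&(abs(P[...,1]-y)<1.5)&(P[...,2]<135)&(z>0); print(y,m.sum(),np.median(P[m][:,2]).round(1) if m.any() else None)
```

```text
88 123 113.8
84 128 113.7
80 116 113.9
75 115 113.7
70 114 113.8
66 106 114.0
62 126 115.3
57 136 116.9
52 125 118.4
48 138 119.8
44 76 118.7
0 109 116.3
-2 114 116.4
```

View pics/w5.png

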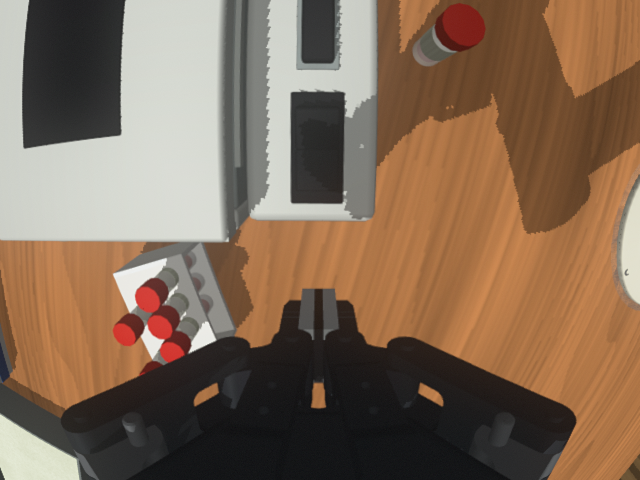

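The rocker is on: its outer half is level at about 113.8 mm and its inner half slopes up at 0.3 rad. Now the feed key.

>>> apply_moves --plan '[1, 0.009, -0.038, 0, 0, 1, 0.018, -0.076, 0, 0, 1, 0.027, -0.114, 0, 0, 1, 0.0305, -0.127, 0, 0, 1, 0.0305, -0.127, -0.025, 0, 1, 0.0305, -0.127, -0.045, 0, 1, 0.0305, -0.127, -0.052, 0, 1, 0.0305, -0.127, -0.052, 0]'

```text
clock: 8.45
position: [458.7, -31.4, 120.8]
ee_rot: [0.785, -0.619, -0.001, 0.002]
contact_force: [0.7, -1.3, 0.0]
gripper_width: 0.1
```

>>> apply_moves --plan '[1, 0, 0, -0.003, 0, 1, 0, 0, -0.006, 0, 1, 0, 0, -0.009, 0, 1, 0, 0, -0.011, 0, 1, 0, 0, -0.012, 0, 1, 0, 0, -0.012, 0]'

```text
clock: 8.95
position: [461.0, -30.2, 111.1]
ee_rot: [0.786, -0.619, 0.001, -0.001]
contact_force: [-0.0, 1.1, 4.9]
gripper_width: -0.1
```

>>> apply_moves --plan '[1, 0, 0, -0.001, 0, 1, 0, 0, -0.002, 0, 1, 0, 0, -0.003, 0, 1, 0, 0, -0.003, 0]'

```text
clock: 9.28
position: [461.0, -30.2, 109.4]
ee_rot: [0.786, -0.618, 0.001, -0.001]
contact_force: [-3.7, 1.0, 14.2]
gripper_width: 0.3
```

14 N at a height of 109.4 mm means the key is right down. I'll lift straight up and retreat.

>>> apply_moves --plan '[1, 0, 0, 0.004, 0, 1, 0, 0, 0.012, 0, 1, 0, 0, 0.035, 0, 1, 0, 0, 0.07, 0, 1, -0.009, 0.038, 0.09, 0, 1, -0.018, 0.076, 0.09, 0, 1, -0.027, 0.114, 0.09, 0, 1, -0.036, 0.15, 0.09, 0]'

```text
clock: 9.95
position: [423.0, 120.8, 197.9]
ee_rot: [0.785, -0.619, -0.0, -0.0]
contact_force: [0.8, -0.1, 0.4]
gripper_width: 0.0
```

>>> apply_moves --plan '[1, -0.03, 0.03, 0.02, 0, 1, -0.05, 0.06, 0.02, 0, 1, -0.05, 0.06, 0.02, 0, 1, -0.05, 0.06, 0.02, 0]'

```text
clock: 10.28
position: [372.6, 181.0, 217.6]
ee_rot: [0.787, -0.617, -0.0, -0.0]
contact_force: [0.2, -0.3, -0.2]
gripper_width: -0.0
```

Run:
```python
from h import *
s=arm.read_state();print(s['position'],s['contact_force'])
lid('scene',snap('scene','s6'));im=snap('top','t6');lid('top',im)
P=own(cloud(im))
for y in (84,75,57,50,-2,-72):
    m=(abs(P[...,0]+90)<5)&(abs(P[...,1]-y)<4)&(P[...,2]<135)&(P[...,2]>95);print(y,m.sum(),np.median(P[m][:,2]) if m.any() else None)
```

```text
[372.60587145 181.04286539 217.551265  ] [ 0.2338242  -0.33250459 -0.22493458]
scene lid angle -0.001 tilt y 0.001 n 2098 edge pt [519.9 -14.3] 150.5 front z 150.5
top lid angle 0.0 tilt y 0.0 n 3577 edge pt [519.9 -14.3] 150.3 front z 150.3
84 15 113.55475164813829
75 14 112.87745646127635
57 16 115.57219729461741
50 15 118.77921881276164
-2 17 114.27779460963288
-72 15 114.94778575034842
```

View pics/t6.png

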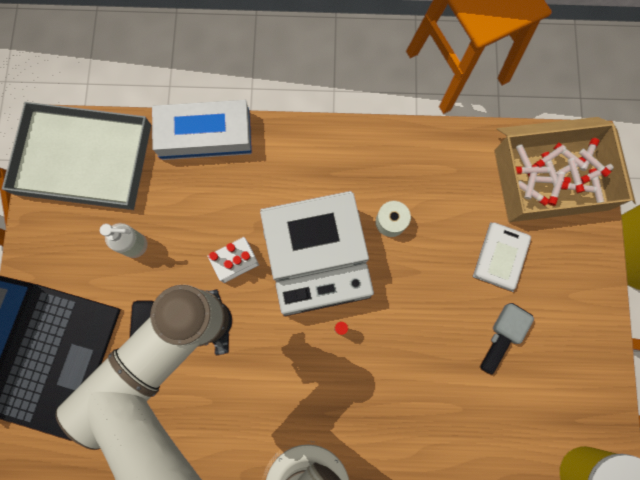

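The lid is flat, the rocker is on, both keys are up, and the objects in view (tube at (341,328), rack at (233,260)) haven't moved.

```bash
python3 -c "
from bench import arm
print(arm.job_done())"
```

```text
the job is handed in; nothing more can be done
None
```

The printer's lid is shut, its power is on and the feed key has been tapped, in that order. I handed the job in after about 10 s on the robot's clock. Every press was made with closed fingertips.

- **Lid:** I pressed it onto its sprung stop at just over 9 N. Afterwards both fixed cameras measured its angle as 0 to within 0.003 rad.
- **Power rocker:** I pressed the raised outer end to its hard stop, where the force reached 20 N. That is more than a light touch needed, as my last small step came after it had already stopped. The wrist camera then showed the outer half level and the inner half raised at about 0.3 rad, so it is on.
- **Feed key:** I pressed it to its full 6 mm depth with 14 N, then released it. The last top view read its face at 114.3 mm, about 1 mm under the nominal 115.5 mm. The untouched pause key read 114.9 mm in the same view, so this is within camera error.
- **Left alone:** I did not go near the pause key. The tube, rack, spare roll and other things stood where they began in the last picture, except the mouse. The arm partly hid it there, but the gripper stayed well above it. The last force reading showed the arm touching nothing.

No check failed.

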